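# Size the limes for the press

### The arm

A 6-joint arm with a two-finger parallel gripper is mounted at the origin on the work surface. World frame = base frame: x ahead of the robot, y to its left, z up, the work surface at z = 0. Lengths are in m, angles in rad, forces in N, time in s.
With the tool pointing down it reaches from about 0.35 to 0.85 m from the base axis. Payload 8.1 kg.
Tool frame: the origin (TCP) lies on the centre line of the jaws, within the pads' length; the fingertips stand robot.tip_extent ahead of it and the grasp point (between the pads) lies 11 mm behind it (robot.tip_extent is the distance from the TCP to the fingertips, in m); y points along the fingers, z is the direction in which the jaws open and shut, and the axes are right-handed (so a half turn about y gives the same grasp; the last joint's range is limited). The gripper opens to 93 mm and grips with 3 to 60 N. Pads are 15 mm wide; open, the fingers measure 128 mm over their backs; the gripper's body (75 mm by 188 mm) begins 65 mm behind the grasp point.
Start: joints at [1.044, 0.13, 1.488, -0, 1.523, -0.085], TCP at [0.257, 0.542, 0.227] pointing down, gripper open.
Joint ranges: [-2.96, 2.96], [-0.89, 2.26], [0.02, 2.5], [-1.34, 4.48], [0, 2.73], [-2.66, 2.66]. Speed limits (rad/s): [2.39, 2.39, 2.79, 3.14, 3.14, 3.14].

### API

Orientations are given as a rotation vector (axis times angle).
In Python, from plant import monitor, optics, robot gives the robot as it stands.
- The arm moves only by the shell command python3 -m inch 'ROWS' [OPENING] [FORCE]. ROWS is JSON, a list that holds one entry, the list of rows, each a list of 6 numbers: the shift along the tool's x, y, z in mm, then the turn, a rotation vector about the tool's x, y, z in rad. A call has 1 to 8 rows; each row shifts and turns the commanded pose from where the row before left it, along the tool's axes as they then stand; what a row does not reach is not made up. A row lasts 1/8 s, in which the tool goes at most 62.5 mm and 10.7 degrees, less where a joint would pass 70% of its speed; a pose out of reach is approached as far as the arm can. A call is refused whole if a number of a shift passes 62.5 or a number of a turn 0.188, either way. A call with a gripper value outside its range is refused whole. OPENING is the finger opening in mm, from 0 to 93, set as the call begins (- or left out, the last holds). The fingers move at their own pace and stop on an object; FORCE is the grip in N (left out, the last holds). Time passes only in rows, so rows that do not move let the fingers close. It gives the time, the measured TCP pose, the force and the opening at its end, in the units of the state.
- monitor.read_state(): the state, without advancing time (a new reading comes with each control period).
- optics.read_camera(name): name is "scene" or "side" or "wrist"; returns a dict with "image" (384x512x3 uint8, blue, green, red), "fx", "fy", "cx", "cy" (pixels), "rvec" (rotation vector, rad) and "tvec" (3), from world to camera coordinates, as OpenCV has them. Camera axes: x right, y down, z forward; pixel columns grow to the right and rows downward; lengths in m; the calibration is good to about 2 mm. A picture is of the moment at which its call begins. There is no depth.
- robot.close_job(): hands the job in, once; it reports no verdict.
The state is a dict: "t": time; "q": joint angles; "dq": joint speeds; "joint_torque": joint torques, N m; "tool_pos": TCP position; "orientation": TCP orientation; "force": force on the tool from outside, world axes, zero at the start; "wrist_torque": the same for the moment, N m; "opening": finger opening in m.
Only numpy, scipy, OpenCV 4.12 (cv2) and the standard library are available. Lean on these libraries where they do the work, as an engineer would, in place of code of your own. Each camera call takes 0.05 s, during which the arm holds its last target.

### The job

Size the limes for juicing: shake the slatted sieve over its crate until every small lime has dropped through into the crate and only the big ones are left in the sieve, then carry the sieve to the bowl and tip all the big limes into it. Put the empty sieve back level on top of the crate and let go. Do not touch the limes with the gripper, and do not shift the pitcher, saucer or reamer or bump the press.

Things in the scene. Friction and masses are not known exactly. Their poses are not given: they have to be found in the camera images.
- sieve: Slatted wooden sieve, 240 long (x) x 166 wide (y), about 420 g empty, open at both x ends. Origin: middle of its underside, z up. Side boards 10 thick and 55 high run the whole length at y = -78 and +78; their undersides (z = 0) rest on the crate. A rigid bail stands over the middle (x = 0): uprights at y = -78 and +78 and a level bar on top
- sieve_floor (a point): Centre of the sieve's floor, 12 above its origin. Flat slats run along x, 8 thick: two 16 wide at y = -24, +24 and two 9 wide against the boards, leaving three 32 mm gaps at y = -48, 0, +48. Level for |x| < 78, then rising at 20 degrees to the tips. A lime starts to roll at about 10 degrees of slope: small ones off the slats along y, large ones in the gaps along x
- sieve_tip0 (a point): Middle of the edge where the slats end at the sieve's +x end, 116 from its middle and 26 above its origin; the load is tipped out over this edge or the other
- sieve_tip1 (a point): The same edge at the sieve's -x end, at x = -116
- sieve_bail (a point): Centre of the bail bar, 145 above the sieve's origin. The bar lies along the sieve's y, is 16 thick (along x) and 20 high, 140 clear between the uprights: held from above by fingers closing along the sieve's x, near its middle. Its underside is 83 above the large limes. A grip of 45 N holds it when tilted; brisk strokes of some 45 mm along it (0.3 m/s) roll the small limes off
- crate: Open wooden catch crate under the sieve, 230 x 230 outside, 85 high, 10 mm walls, floor 8 thick, 1.3 kg, loose on the table. Origin: centre of its underside, z up. At the start its x axis runs along the slats of the sieve, which rests across its two end walls (sieve origin at 85 above the crate's)
- bowl: Round white ceramic bowl for the large limes, about 700 g, loose, empty at the start; 208 across the rim, 78 high, 5 mm wall, foot 110 across. Origin: centre of its underside, z up
- small0_center (a point): Centre of a small lime, a ball of 26 mm, about 10 g; at the start it lies on top of a wide slat of the sieve
- small1_center (a point): Centre of a small lime, a ball of 26 mm, about 10 g; at the start it lies on top of a wide slat of the sieve
- small2_center (a point): Centre of a small lime, a ball of 26 mm, about 10 g; at the start it lies on top of a wide slat of the sieve
- small3_center (a point): Centre of a small lime, a ball of 26 mm, about 10 g; at the start it lies on top of a wide slat of the sieve
- small4_center (a point): Centre of a small lime, a ball of 26 mm, about 10 g; at the start it lies on top of a wide slat of the sieve
- large0_center (a point): Centre of a large lime, a ball of 46 mm, about 50 g, of the same green skin; at the start it sits in a gap of the sieve, sunk 6.5 below the slat tops
- large1_center (a point): Centre of a large lime, a ball of 46 mm, about 50 g, of the same green skin; at the start it sits in a gap of the sieve, sunk 6.5 below the slat tops
- large2_center (a point): Centre of a large lime, a ball of 46 mm, about 50 g, of the same green skin; at the start it sits in a gap of the sieve, sunk 6.5 below the slat tops
- press: Bystander: cast aluminium hand press with a turning knob on top, base 210 x 150, 327 high, fixed. Origin: centre of the base's underside
- pitcher: Bystander: glass pitcher closed with a grey silicone lid, 120 across, handle out to 104 along its y, 229 high. Origin: centre of its underside
- saucer: Bystander: white ceramic saucer, 140 across, 16 high. Origin: centre of its underside
- reamer: Bystander: small wooden citrus reamer lying on its side along its x, 142 long, 48 thick. Origin: on the table under its middle

How it is judged:
By the outcome, as a careful person would: the job done as asked, in the order asked, and still so for the second after the job is handed in, with the robot touching nothing.
It also fails if it takes over 51 s, if anything falls off the work surface, if the arm or the gripper's body presses on something with over 40 N, if the wrist force passes 120 N, or if a joint passes its speed limit or range.

## Working session

There is one attempt and no reset: what is moved stays moved. The work goes in short steps, Python scripts to look and compute and a shell command to move; the robot and the scene stay as the last step left them, time stands still between calls to the robot, and variables do not carry over. Pictures are saved under pics/ and viewed, and the job is handed in when it is done.

```bash
ls; mkdir -p pics; python3 - <<'E'
from plant import monitor, optics, robot
import cv2
s=monitor.read_state(); print(s); print(robot.tip_extent, [a for a in dir(robot) if a[0]!='_'])
for n in ("scene","side","wrist"):
    c=optics.read_camera(n); cv2.imwrite(f"pics/{n}0.png",c["image"]); print(n,c["fx"],c["cx"],c["cy"],c["rvec"],c["tvec"])
E
```

```text
pics
{'t': 0.0, 'q': array([ 1.04363559e+00,  1.31169343e-01,  1.48925914e+00, -2.23944767e-05,
        1.52303281e+00, -8.53856542e-02]), 'dq': array([ 0.00129274,  0.00194122, -0.00161242,  0.00032087, -0.00350873,
        0.00075952]), 'joint_torque': array([-4.90732382e-04, -5.59844935e+01, -4.91754484e+01,  7.68216513e-02,
        3.58023494e-02, -1.03570064e-04]), 'tool_pos': array([0.25622255, 0.54191855, 0.22559363]), 'orientation': array([-1.54468306,  0.34697117, -0.34611376]), 'force': array([0.37016287, 0.64889692, 0.02703923]), 'wrist_torque': array([ 0.00756043, -0.00285632,  0.00357497]), 'opening': 0.09330409417087067}
0.008 ['IKError', 'close_job', 'tip_extent']
scene 384.0406719545249 251.67284041738267 189.52139829003147 [ 2.42282676  0.81184648 -0.27592674] [-0.45477192 -0.20242879  1.80688073]
side 376.55208192173205 249.78915532910983 193.3789822196365 [ 2.22907022 -0.89627655  0.383063  ] [-0.42773733  0.39845184  1.02027009]
wrist 290.77838169589154 255.73015808864258 192.2329489911798 [-2.42812119 -1.53882684 -0.23091125] [-0.59990245 -0.03510806  0.39285665]
```

View pics/scene0.png

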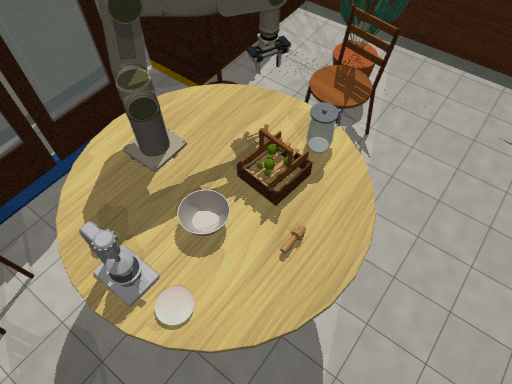

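View pics/side0.png

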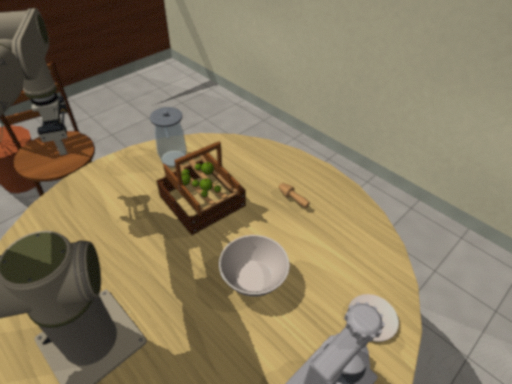

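View pics/wrist0.png

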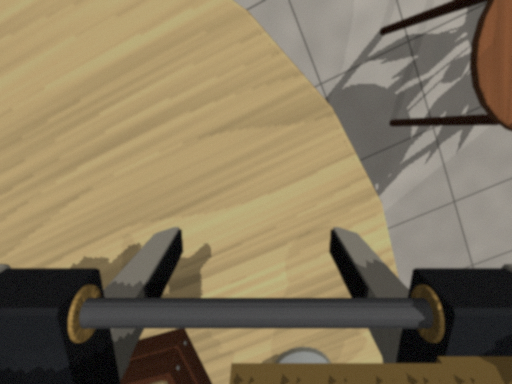

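```bash
python3 - <<'E'
import cv2
a=cv2.imread("pics/scene0.png"); b=cv2.imread("pics/side0.png")
cv2.imwrite("pics/c1.png",cv2.resize(a[90:250,170:350],None,fx=4.4,fy=3.75*0+4.4 if 0 else 3.7,interpolation=2)) if 0 else None
cv2.imwrite("pics/c1.png",cv2.resize(a[100:220,220:350],None,fx=5,fy=5,interpolation=2))
cv2.imwrite("pics/c2.png",cv2.resize(b[130:240,145:265],None,fx=5,fy=5,interpolation=2))
cv2.imwrite("pics/c3.png",cv2.resize(b[225:305,205:305],None,fx=5,fy=5,interpolation=2))
E
```

```text
(no output)
```

View pics/c1.png

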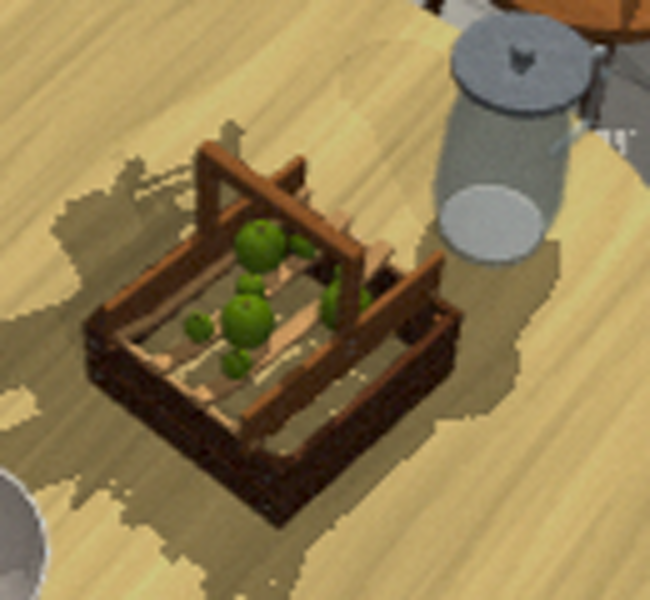

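View pics/c2.png

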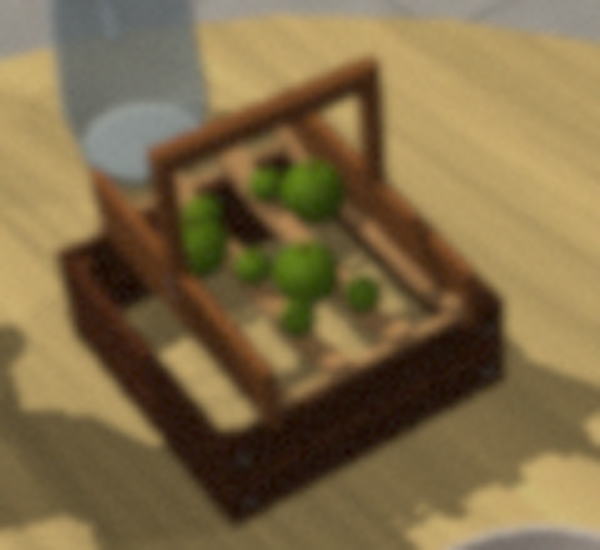

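View pics/c3.png

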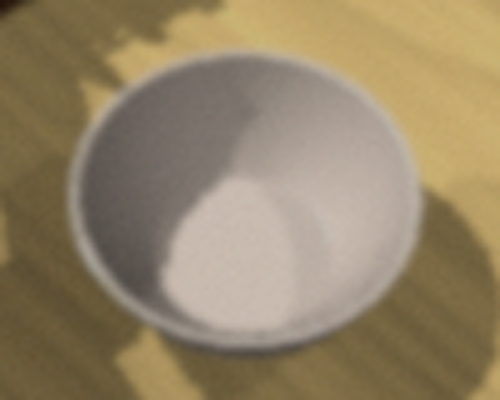

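```bash
cat > h.py <<'E'
import numpy as np, cv2, json
from scipy.spatial.transform import Rotation as R
CAM={"scene":(384.0406719545249,251.67284041738267,189.52139829003147,[2.42282676,0.81184648,-0.27592674],[-0.45477192,-0.20242879,1.80688073]),
"side":(376.55208192173205,249.78915532910983,193.3789822196365,[2.22907022,-0.89627655,0.383063],[-0.42773733,0.39845184,1.02027009])}
def ray(n,uv):
    f,cx,cy,r,t=CAM[n]; M=R.from_rotvec(r).as_matrix(); d=M.T@np.array([(uv[0]-cx)/f,(uv[1]-cy)/f,1]); return -M.T@np.array(t),d
def atz(n,uv,z):
    o,d=ray(n,uv); return o+d*(z-o[2])/d[2]
def tri(a,b):
    A=[];B=[]
    for n,uv in (("scene",a),("side",b)):
        o,d=ray(n,uv); d/=np.linalg.norm(d); P=np.eye(3)-np.outer(d,d); A.append(P);B.append(P@o)
    return np.linalg.lstsq(np.vstack(A),np.hstack(B),rcond=None)[0]
def proj(n,p):
    f,cx,cy,r,t=CAM[n]; q=R.from_rotvec(r).apply(p)+t; q=np.atleast_2d(q); return np.c_[cx+f*q[:,0]/q[:,2],cy+f*q[:,1]/q[:,2]]
def cs(u,v): return ((u+.5)/5-.5+220,(v+.5)/5-.5+100)
def cd(u,v): return ((u+.5)/5-.5+145,(v+.5)/5-.5+130)
E
python3 - <<'E'
from h import *
np.set_printoptions(precision=4,suppress=True)
for n in CAM: print(n,ray(n,(250,190)))
print("bail L/R", [ (n,atz(n,uv,.24)) for n,uv in (("scene",cs(203,143)),("scene",cs(362,262)),("side",cd(152,155)),("side",cd(378,62)))])
print("crate scene",atz("scene",cs(280,525),0),atz("scene",cs(87,325),.085),atz("scene",cs(462,315),.085))
print("crate side",atz("side",cd(237,522),0),atz("side",cd(60,258),.085),atz("side",cd(502,303),.085))
c=lambda u,v:((u+.5)/5-.5+205,(v+.5)/5-.5+225)
for uv in ((70,195),(422,195),(245,50),(245,350)): print("bowl",atz("side",c(*uv),.078))
for uv in ((178,213),(229,213),(203,192),(203,236)): print("bowl scene",atz("scene",uv,.078))
print("pitcher lid",atz("scene",cs(522,62),.229),"saucer",atz("scene",(174,306),.015),"press",atz("scene",(126,275),.0),"press top",atz("scene",(95,235),.3),"reamer",atz("scene",(293,240),.02))
E
```

```text
scene (array([ 1.1062, -0.6659,  1.3585]), array([-0.3601,  0.444 , -0.8205]))
side (array([-0.0009, -0.5948,  1.0143]), array([ 0.4984,  0.4986, -0.7093]))
bail L/R [('scene', array([0.465 , 0.2026, 0.24  ])), ('scene', array([0.6364, 0.1747, 0.24  ])), ('side', array([0.4629, 0.2035, 0.24  ])), ('side', array([0.6275, 0.1779, 0.24  ]))]
crate scene [0.6416 0.0743 0.    ] [0.4234 0.0945 0.085 ] [0.672  0.2928 0.085 ]
crate side [0.4218 0.1023 0.    ] [0.442  0.3172 0.085 ] [0.6388 0.0697 0.085 ]
bowl [ 0.3778 -0.0919  0.078 ]
bowl [ 0.5278 -0.2347  0.078 ]
bowl [ 0.5278 -0.086   0.078 ]
bowl [ 0.3815 -0.2347  0.078 ]
bowl scene [ 0.3851 -0.2285  0.078 ]
bowl scene [ 0.5451 -0.1088  0.078 ]
bowl scene [ 0.3974 -0.0948  0.078 ]
bowl scene [ 0.5308 -0.2458  0.078 ]
pitcher lid [0.6169 0.4431 0.229 ] saucer [ 0.6052 -0.4957  0.015 ] press [ 0.3734 -0.5177  0.    ] press top [ 0.3574 -0.519   0.3   ] reamer [ 0.7969 -0.0296  0.02  ]
```

```bash
cat >> h.py <<'E'
def to(T,Rv,P,Rt=None,step=None):
    """tool-frame shift and turn from pose (T,Rv) to P,Rt"""
    A=R.from_rotvec(Rv); s=A.inv().apply(np.array(P)-T)*1000
    r=(A.inv()*Rt).as_rotvec() if Rt is not None else np.zeros(3)
    return s,r
def down(psi,sg=1):
    """tool y down, tool x along (cos psi, sin psi)*sg"""
    x=sg*np.array([np.cos(psi),np.sin(psi),0]); y=np.array([0,0,-1.]); return R.from_matrix(np.c_[x,y,np.cross(x,y)])
E
python3 - <<'E'
from h import *
from plant import monitor
from scipy.optimize import least_squares
np.set_printoptions(precision=4,suppress=True)
s=monitor.read_state(); print(R.from_rotvec(s["orientation"]).as_matrix())
# bail fit: bar ends top far corners approx: sieve y=±78 z=.155 ; board ends, crate corners
# sieve obs
def Z(p): # x,y,yaw ; local->world
    return lambda P:(lambda P:np.c_[p[0]+P[:,0]*np.cos(p[2])-P[:,1]*np.sin(p[2]),p[1]+P[:,0]*np.sin(p[2])+P[:,1]*np.cos(p[2]),P[:,2]])(np.array(P,float))
# crate: local x ~ world y. yaw ~ pi/2-.13
L=.115
obs=[("scene",cs(280,525),(-L,-L,0)),("scene",cs(87,325),(-L,L,.085)),("scene",cs(462,315),(L,-L,.085)),("side",cd(237,522),(-L,L,0)),("side",cd(60,258),(L,L,.085)),("side",cd(502,303),(-L,-L,.085))]
def res(p,o): return np.concatenate([proj(n,Z(p)([l]))[0]-np.array(uv) for n,uv,l in o])
f=least_squares(res,[.545,.195,1.43],args=(obs,)); print("crate",f.x,np.round(f.fun,1))
# sieve: bail ends. scene (203,143) top-left ; boards' near ends
ob=[("scene",cs(203,143),(0,.08,.24)),("scene",cs(362,262),(0,-.08,.24)),("side",cd(152,155),(0,.08,.24)),("side",cd(378,62),(0,-.08,.24)),
("scene",cs(243,418),(-.12,-.078,.14)),("scene",cs(102,305),(-.12,.083,.14)),("scene",cs(442,254),(.12,-.078,.14)),("side",cd(272,378),(-.12,.078,.14)),("side",cd(97,172),(.12,.083,.14)),("side",cd(500,298),(-.12,-.078,.14))]
f=least_squares(res,[.545,.195,1.43],args=(ob,)); print("sieve",f.x,np.round(f.fun,1))
import itertools
E
```

```text
[[ 0.904  -0.0007  0.4275]
 [-0.4275 -0.0012  0.904 ]
 [-0.0001 -1.     -0.0014]]
crate [0.5445 0.1975 1.4531] [ 0.1  1.2 -0.9 -1.1  0.7 -0.8 -0.2  1.7 -0.9 -1.4  1.3 -0.9]
sieve [0.5482 0.1873 1.4124] [ 0.5  0.9 -2.  -1.1  2.3 -0.4  0.6  0.5 -1.3  0.6 -1.   0.3 -0.1  0.6
  0.6 -0.3  0.1 -0.3 -3.9 -3.9]
```

```bash
python3 -m inch '[[[30,-20,-14,0,0,0],[54,-19,-25,0,0,0],[54,-18,-25,0,0,0],[54,-10,-25,0,0,0],[54,-8,-25,0,0,0],[54,0,-25,0,0,0],[54,0,-25,0,0,0],[54,0,-26,0,0,0]]]' 93 50
python3 -m inch '[[[0,0,0,0,-0.15,0],[0,0,0,0,-0.15,0],[0,0,0,0,0,0]]]'
python3 - <<'E'
from plant import optics,monitor
import cv2
from h import *
np.set_printoptions(precision=4,suppress=True)
c=optics.read_camera("wrist");cv2.imwrite("pics/w1.png",c["image"]);s=monitor.read_state();print(s["t"],s["tool_pos"],s["orientation"],c["rvec"],c["tvec"]); print(R.from_rotvec(s["orientation"]).as_matrix())
E
```

```text
t: 1.15
tool_pos: [0.545, 0.1945, 0.3014]
orientation: [-1.543, 0.347, -0.346]
force: [-0.1, 0.4, 0.7]
opening: 0.093
t: 1.52
tool_pos: [0.5441, 0.1959, 0.3012]
orientation: [-1.568, 0.113, -0.112]
force: [0.3, 0.6, -1.2]
opening: 0.0932
1.575 [0.544  0.1961 0.3013] [-1.5679  0.1144 -0.1136] [-2.1902 -1.8981 -0.2868] [-0.272  -0.5446  0.3115]
[[ 0.9895 -0.0005  0.1446]
 [-0.1446 -0.0001  0.9895]
 [-0.0005 -1.     -0.0002]]
```

View pics/w1.png

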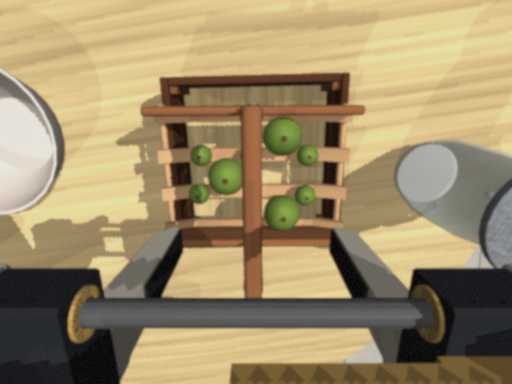

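```bash
python3 - <<'E'
from h import *
np.set_printoptions(precision=4,suppress=True)
CAM["w"]=(290.77838169589154,255.73015808864258,192.2329489911798,[-2.1902,-1.8981,-0.2868],[-0.272,-0.5446,0.3115])
for uv,z in (((252,107),.24),((253,235),.24),((142,110),.14),((364,108),.14),((165,78),.085),((348,74),.085),((253,110),.14)): print(uv,atz("w",uv,z))
E
```

```text
(252, 107) [0.465  0.2056 0.24  ]
(253, 235) [0.5656 0.1916 0.24  ]
(142, 110) [0.4529 0.0885 0.14  ]
(364, 108) [0.4843 0.3206 0.14  ]
(165, 78) [0.4194 0.1046 0.085 ]
(348, 74) [0.4462 0.3221 0.085 ]
(253, 110) [0.4696 0.2046 0.14  ]
```

```bash
python3 -m inch '[[[0,25,-1,0,0,0],[0,35,0,0,0,0],[0,15,0,0,0,0],[0,5,0,0,0,0],[0,0,0,0,0,0]]]' 93
python3 -m inch '[[[0,0,0,0,0,0],[0,0,0,0,0,0],[0,0,0,0,0,0],[0,0,0,0,0,0]]]' 0 50
python3 -m inch '[[[0,0,0,0,0,0],[0,0,0,0,0,0]]]'
python3 - <<'E'
from plant import monitor
s=monitor.read_state();print(s["tool_pos"],s["orientation"],s["force"],s["wrist_torque"],s["q"])
E
```

```text
t: 2.2
tool_pos: [0.5443, 0.1954, 0.2225]
orientation: [-1.568, 0.111, -0.112]
force: [0.4, 0.6, 1.1]
opening: 0.0926
t: 2.7
tool_pos: [0.544, 0.1952, 0.2218]
orientation: [-1.568, 0.111, -0.112]
force: [0.1, -0.0, -0.8]
opening: 0.0574
t: 2.95
tool_pos: [0.5439, 0.1952, 0.2216]
orientation: [-1.568, 0.111, -0.111]
force: [1.0, -0.4, -0.2]
opening: 0.0376
[0.54391767 0.19520408 0.22156697] [-1.56800525  0.1114554  -0.11122342] [ 0.97040836 -0.42170973 -0.18331436] [ 0.02534331 -0.0331924   0.00769264] [ 2.55870227e-01  7.33576266e-02  1.55836844e+00 -2.66012738e-05
  1.51003142e+00 -1.17314283e+00]
```

```bash
python3 -m inch '[[[0,0,0,0,0,0],[0,0,0,0,0,0],[0,0,0,0,0,0],[0,0,0,0,0,0],[0,0,0,0,0,0]]]'
python3 -m inch '[[[0,-6,0,0,0,0],[0,-6,0,0,0,0],[0,0,0,0,0,0]]]'
python3 - <<'E'
from plant import monitor,optics
import cv2
s=monitor.read_state();print(s["tool_pos"],s["orientation"],s["force"],s["wrist_torque"])
c=optics.read_camera("wrist");cv2.imwrite("pics/w2.png",c["image"])
E
```

```text
t: 3.58
tool_pos: [0.544, 0.1947, 0.2216]
orientation: [-1.569, 0.112, -0.112]
force: [-0.6, -5.1, 1.8]
opening: 0.0155
t: 3.95
tool_pos: [0.5442, 0.1956, 0.2341]
orientation: [-1.567, 0.111, -0.112]
force: [0.9, 0.7, -6.5]
opening: 0.0159
[0.5441955  0.19556446 0.23410408] [-1.56735322  0.11060845 -0.1116431 ] [ 0.92589755  0.66793956 -6.54131048] [-0.03381857  0.06096205 -0.08427994]
```

View pics/w2.png

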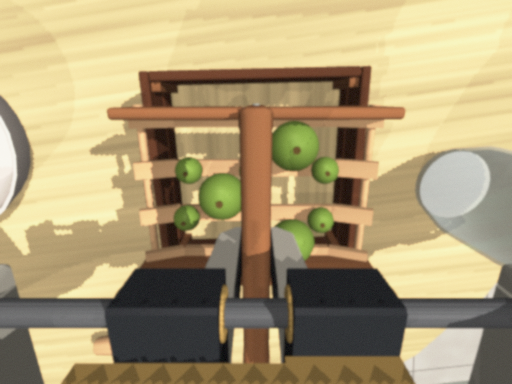

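```bash
python3 -m inch '[[[22,0,0,0,0,0],[-45,0,0,0,0,0],[45,0,0,0,0,0],[-45,0,0,0,0,0],[45,0,0,0,0,0],[-45,0,0,0,0,0],[23,0,0,0,0,0],[0,0,0,0,0,0]]]'
python3 - <<'E'
from plant import monitor,optics
import cv2
s=monitor.read_state();print(s["tool_pos"],s["orientation"],s["force"],s["wrist_torque"])
c=optics.read_camera("wrist");cv2.imwrite("pics/w3.png",c["image"])
E
```

```text
t: 5.0
tool_pos: [0.5446, 0.1951, 0.2336]
orientation: [-1.568, 0.111, -0.112]
force: [-0.3, 0.2, -5.6]
opening: 0.0154
[0.54459712 0.19510767 0.23360598] [-1.56785253  0.11085031 -0.11218712] [-0.31246643  0.22002591 -5.62401389] [-0.06381792 -0.18665065  0.04698221]
```

View pics/w3.png

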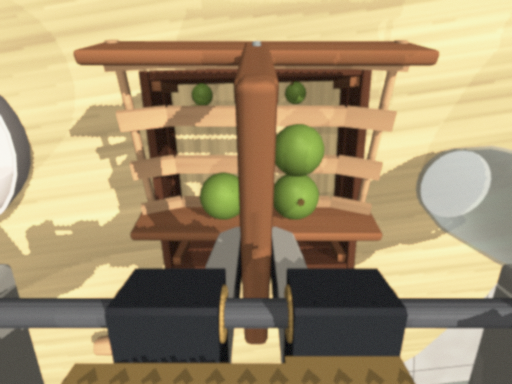

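```bash
python3 - <<'E'
from plant import monitor,optics
import cv2,numpy as np
a=optics.read_camera("scene")["image"];b=optics.read_camera("side")["image"]
cv2.imwrite("pics/s3.png",np.hstack([cv2.resize(a[70:230,220:350],(390,480),interpolation=2),cv2.resize(b[90:250,135:265],(390,480),interpolation=2)]))
E
```

```text
(no output)
```

View pics/s3.png

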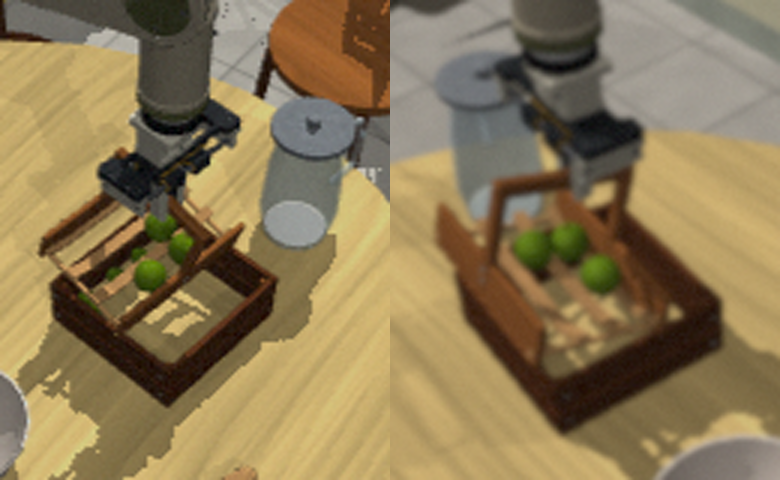

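```bash
python3 - <<'E'
import cv2
a=cv2.imread("pics/w3.png"); cv2.imwrite("pics/w3c.png",cv2.resize(a[30:290,60:450],None,fx=2,fy=2,interpolation=2))
E
```

```text
(no output)
```

View pics/w3c.png

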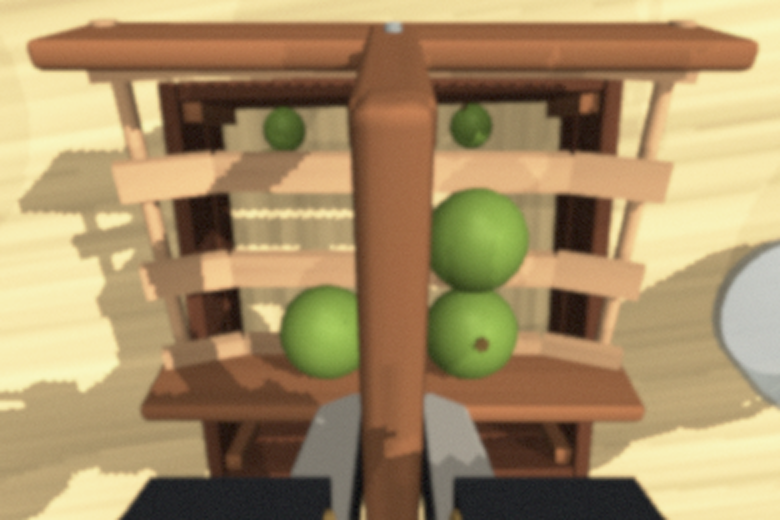

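```bash
cat >> h.py <<'E'
def addw(c): CAM["w"]=(c["fx"],c["cx"],c["cy"],c["rvec"],c["tvec"])
E
python3 - <<'E'
from h import *
from plant import monitor,optics
from scipy.optimize import least_squares
np.set_printoptions(precision=4,suppress=True)
addw(optics.read_camera("wrist")); s=monitor.read_state()
print("cam",ray("w",(250,190))[0])
w=lambda u,v:np.array((u/2+60,v/2+30))
ob=[((-.116,.024,.028),w(115,183)),((.116,.024,.028),w(670,180)),((-.116,-.024,.028),w(145,281)),((.116,-.024,.028),w(640,280)),((-.116,-.0685,.028),w(168,355)),((.116,-.0685,.028),w(620,355)),((0,.08,.155),w(395,103)),((-.12,-.073,.055),w(165,362)) ,((.12,-.073,.055),w(620,362))][:7]
def T(p): return R.from_euler('z',1.4265)*R.from_rotvec([p[3],p[4],p[5]]), np.array(p[:3])
def res(p):
    Q,t=T(p); return (proj("w",Q.apply([o[0] for o in ob])+t)-np.array([o[1] for o in ob])).ravel()
f=least_squares(res,[.545,.195,.097,0.1,0,0]); print(f.x,np.degrees(f.x[3:]),np.round(f.fun,1))
Q,t=T(f.x); b=Q.apply([0,0,.145])+t; print("bar centre",b, "grasp pt",s["tool_pos"]+R.from_rotvec(s["orientation"]).apply([0,-.011,0]))
for P in ([0,.083,0],[0,-.083,0]): print(Q.apply(P)+t)
E
```

```text
cam [0.4615 0.2085 0.3912]
[0.4917 0.2043 0.1049 0.2599 0.0032 0.0055] [14.8924  0.1814  0.3139] [ 1.8 -1.5 -1.4 -1.  -0.2 -0.2  0.7 -0.6 -1.7  1.6  0.8  0.8 -0.1  0.5]
bar centre [0.5286 0.1995 0.245 ] grasp pt [0.5438 0.1953 0.2445]
[0.4123 0.2154 0.1262]
[0.5711 0.1932 0.0835]
```

```bash
python3 - <<'E'
from h import *
from plant import monitor,optics
np.set_printoptions(precision=4,suppress=True)
addw(optics.read_camera("wrist"))
w=lambda u,v:np.array((u/2+60,v/2+30))
for uv in ((160,84),(622,84)): print(atz("w",w(*uv),.085))
E
```

```text
[0.4181 0.0999 0.085 ]
[0.45   0.3233 0.085 ]
```

```bash
python3 -m inch '[[[9,0,0,0,0,-0.06],[9,0,0,0,0,-0.1],[0,0,0,0,0,-0.1],[0,0,0,0,0,0]]]' - 50
python3 -m inch '[[[-1.3,5,0,0,0,0],[-1,4,0,0,0,0],[0,0,0,0,0,0]]]'
python3 - <<'E'
from h import *
from plant import monitor,optics
np.set_printoptions(precision=4,suppress=True)
s=monitor.read_state();print(s["tool_pos"],s["force"],s["wrist_torque"])
c=optics.read_camera("wrist");cv2.imwrite("pics/w4.png",cv2.resize(c["image"][30:290,60:450],None,fx=2,fy=2,interpolation=2))
E
```

```text
t: 5.75
tool_pos: [0.5597, 0.193, 0.2332]
orientation: [-1.577, -0.092, -0.312]
force: [0.0, 0.7, -5.3]
opening: 0.0156
t: 6.12
tool_pos: [0.5619, 0.1923, 0.224]
orientation: [-1.577, -0.091, -0.314]
force: [0.5, -0.1, -6.5]
opening: 0.0157
[0.5619 0.1923 0.224 ] [ 0.4926 -0.1261 -6.4989] [ 0.0535  0.3571 -0.022 ]
```

View pics/w4.png

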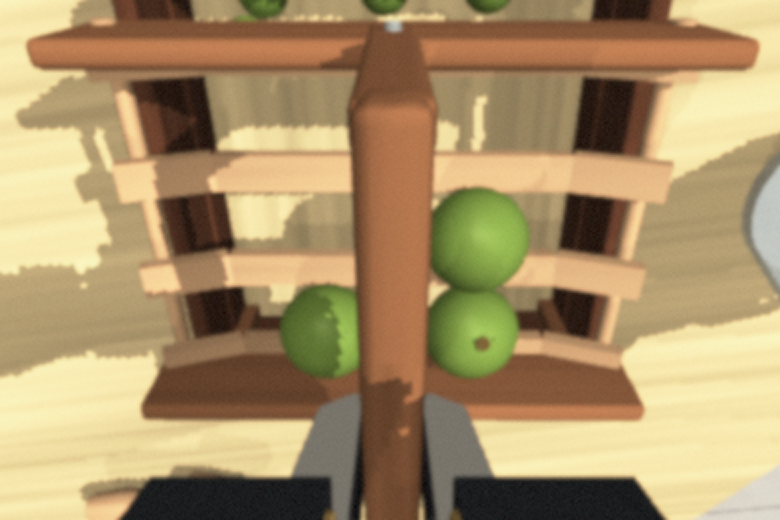

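```bash
python3 -m inch '[[[-0.5,2,0,0,0,0],[-0.5,2,0,0,0,0],[0,0,0,0,0,0]]]'
python3 - <<'E'
from plant import monitor,optics
import cv2,numpy as np
print(monitor.read_state()["wrist_torque"])
a=optics.read_camera("scene")["image"];b=optics.read_camera("side")["image"]
cv2.imwrite("pics/s4.png",np.hstack([cv2.resize(a[70:230,220:350],(390,480),interpolation=2),cv2.resize(b[90:250,135:265],(390,480),interpolation=2)]))
E
```

```text
t: 6.55
tool_pos: [0.5618, 0.1926, 0.2205]
orientation: [-1.577, -0.093, -0.315]
force: [0.2, -0.1, -5.6]
opening: 0.0156
[0.07683003 0.31474319 0.04616678]
```

View pics/s4.png

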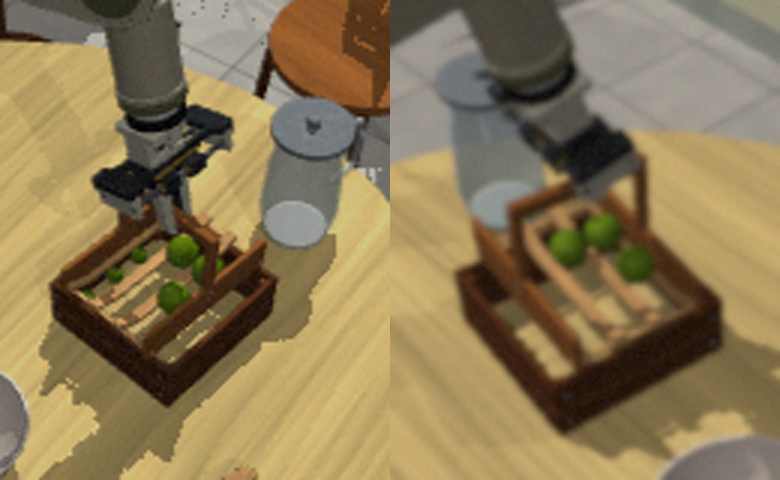

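```bash
python3 -m inch '[[[-0.5,2,0,0,0,0],[-0.5,2,0,0,0,0],[0,0,0,0,0,0]]]';  python3 -m inch '[[[-0.5,2,0,0,0,0],[0,0,0,0,0,0]]]'
```

```text
t: 7.02
tool_pos: [0.5625, 0.1928, 0.2186]
orientation: [-1.576, -0.095, -0.317]
force: [-5.9, -1.2, 4.5]
opening: 0.0157
t: 7.28
tool_pos: [0.563, 0.1928, 0.2187]
orientation: [-1.576, -0.096, -0.319]
force: [-11.8, -3.5, 15.7]
opening: 0.0155
```

```bash
python3 -m inch '[[[0,0,0,0,0,0],[0,0,0,0,0,0],[0,0,0,0,0,0],[0.8,-3,0,0,0,0]]]' 40 60;  python3 -m inch '[[[0,0,0,0,0,0.09],[0,0,0,0,0,0.09],[-8,0,0,0,0,0.08],[-8,0,0,0,0,0],[0,0,0,0,0,0]]]'
python3 - <<'E'
from h import *
from plant import monitor,optics
np.set_printoptions(precision=4,suppress=True)
s=monitor.read_state();print(s["tool_pos"],s["force"],s["wrist_torque"]);print(R.from_rotvec(s["orientation"]).as_matrix())
c=optics.read_camera("wrist");cv2.imwrite("pics/w5.png",cv2.resize(c["image"][30:290,60:450],None,fx=2,fy=2,interpolation=2))
E
```

```text
t: 7.78
tool_pos: [0.5618, 0.1925, 0.2173]
orientation: [-1.577, -0.093, -0.315]
force: [-0.3, -0.2, 0.1]
opening: 0.0398
t: 8.4
tool_pos: [0.5458, 0.195, 0.2169]
orientation: [-1.568, 0.11, -0.112]
force: [-0.6, -0.5, -0.1]
opening: 0.0401
[0.5458 0.195  0.2169] [-0.6332 -0.5121 -0.1416] [0.0057 0.0136 0.0252]
[[ 0.99    0.0011  0.141 ]
 [-0.141  -0.0003  0.99  ]
 [ 0.0012 -1.     -0.0002]]
```

View pics/w5.png

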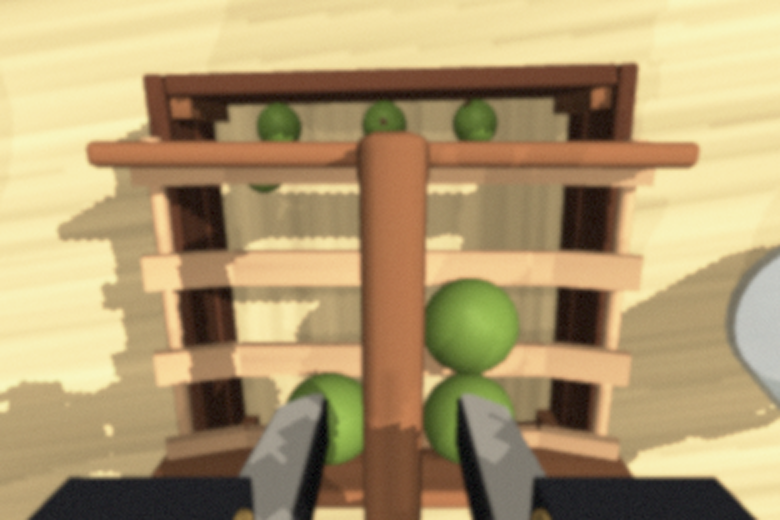

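```bash
python3 - <<'E'
from h import *
from plant import monitor,optics
np.set_printoptions(precision=4,suppress=True)
addw(optics.read_camera("wrist"))
w=lambda u,v:np.array((u/2+60,v/2+30))
for uv,z in (((393,134),.24),((393,480),.24),((90,146),.14),((697,146),.14),((147,76),.085),((636,66),.085)): print(uv,atz("w",w(*uv),z))
E
```

```text
(393, 134) [0.4616 0.2086 0.24  ]
(393, 480) [0.5479 0.1964 0.24  ]
(90, 146) [0.4483 0.0925 0.14  ]
(697, 146) [0.4812 0.3243 0.14  ]
(147, 76) [0.4187 0.1004 0.085 ]
(636, 66) [0.4461 0.3233 0.085 ]
```

```bash
python3 -m inch '[[[0,-2,0,0,0,0],[0,0,0,0,0,0],[0,0,0,0,0,0],[0,0,0,0,0,0],[0,0,0,0,0,0]]]' 0 60
python3 -m inch '[[[0,-6,0,0,0,0],[0,-8,0,0,0,0],[0,0,0,0,0,0]]]'
python3 - <<'E'
from h import *
from plant import monitor,optics
np.set_printoptions(precision=4,suppress=True)
s=monitor.read_state();print(s["tool_pos"],s["force"],s["wrist_torque"])
c=optics.read_camera("wrist");cv2.imwrite("pics/w6.png",cv2.resize(c["image"][30:290,60:450],None,fx=2,fy=2,interpolation=2))
E
```

```text
t: 9.12
tool_pos: [0.5463, 0.195, 0.2193]
orientation: [-1.568, 0.111, -0.112]
force: [-0.3, 0.8, 1.9]
opening: 0.0154
t: 9.5
tool_pos: [0.5465, 0.1949, 0.2337]
orientation: [-1.568, 0.111, -0.112]
force: [0.9, -0.0, -5.9]
opening: 0.0155
[0.5465 0.1949 0.2337] [ 0.9283 -0.0312 -5.9068] [ 0.017   0.0458 -0.0259]
```

View pics/w6.png

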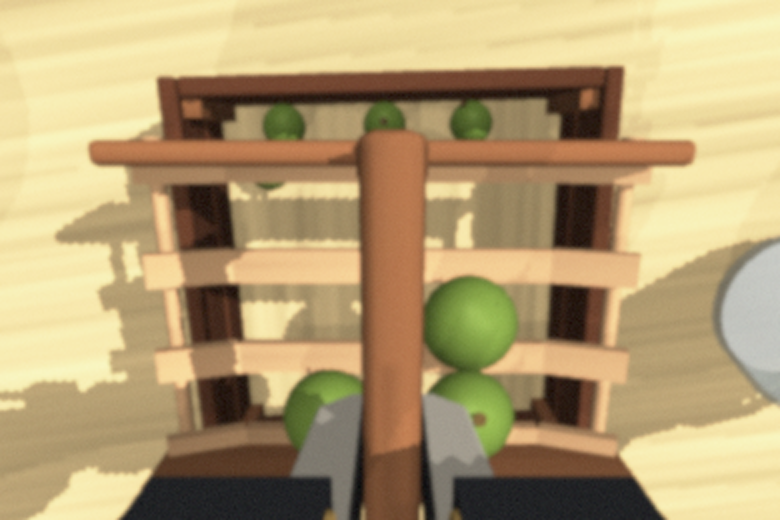

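```bash
python3 - <<'E'
from plant import monitor,optics
import cv2,numpy as np
a=optics.read_camera("scene")["image"];b=optics.read_camera("side")["image"]
cv2.imwrite("pics/s6.png",np.hstack([cv2.resize(a[120:210,230:320],(400,400),interpolation=2),cv2.resize(b[130:240,145:255],(400,400),interpolation=2)]))
E
```

```text
(no output)
```

View pics/s6.png

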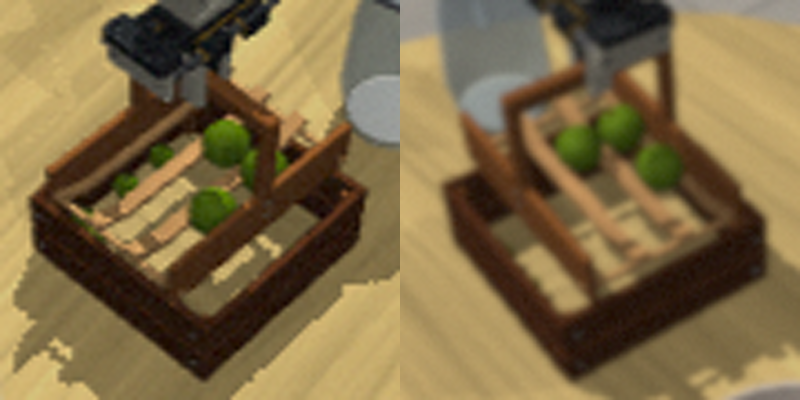

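```bash
python3 - <<'E'
from h import *
from scipy.optimize import least_squares
np.set_printoptions(precision=4,suppress=True)
c=lambda u,v:((u+.5)/5-.5+205,(v+.5)/5-.5+225)
th=np.linspace(0,2*np.pi,181)
def bb(n,p):
    P=np.c_[p[0]+.104*np.cos(th),p[1]+.104*np.sin(th),0*th+.078]; q=proj(n,P); return np.array([q[:,0].min(),q[:,0].max(),q[:,1].min(),q[:,1].max()])
l,t=c(70,48); r,b=c(422,348)
f=least_squares(lambda p:bb("side",p)-[l,r,t,b],[.455,-.165]); print(f.x,f.fun)
f=least_squares(lambda p:(bb("scene",p)-[178,229.5,191.5,236])[[0,1,2]],[.455,-.165]); print(f.x,f.fun)
E
```

```text
[ 0.456  -0.1598] [-0.1315  0.1318  0.1366 -0.1231]
[ 0.4671 -0.1689] [-0.909   0.9109 -0.0917]
```

```bash
python3 -m inch '[[[0,-30,0,0,0,0],[0,-45,0,0,0,0],[0,-25,-5,0,0,0],[0,0,-20,0,0,0],[0,0,-30,0,0,0],[0,0,-35,0,0,0],[0,0,-35,0,0,0],[0,0,-35,0,0,0]]]'
python3 - <<'E'
from plant import monitor,optics
import cv2,numpy as np
c=optics.read_camera("wrist");cv2.imwrite("pics/w7.png",c["image"]);print(c["rvec"],c["tvec"])
a=optics.read_camera("scene")["image"];b=optics.read_camera("side")["image"]
cv2.imwrite("pics/s7.png",np.hstack([cv2.resize(a[90:230,170:310],(400,400),interpolation=2),cv2.resize(b[120:260,145:285],(400,400),interpolation=2)]))
E
```

```text
t: 10.65
tool_pos: [0.5222, 0.0344, 0.3305]
orientation: [-1.569, 0.114, -0.109]
force: [-0.6, 0.4, -5.2]
opening: 0.0154
[-2.19071173 -1.90035375 -0.2840672 ] [-0.10834548 -0.55426217  0.34024474]
```

View pics/w7.png

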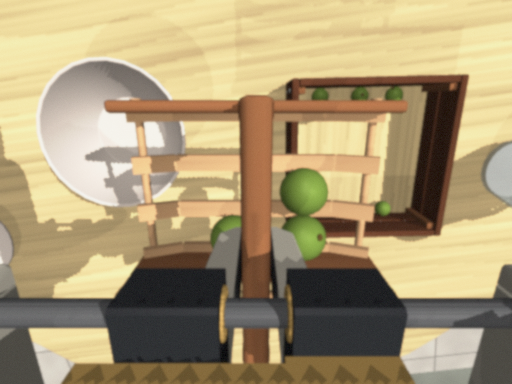

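View pics/s7.png

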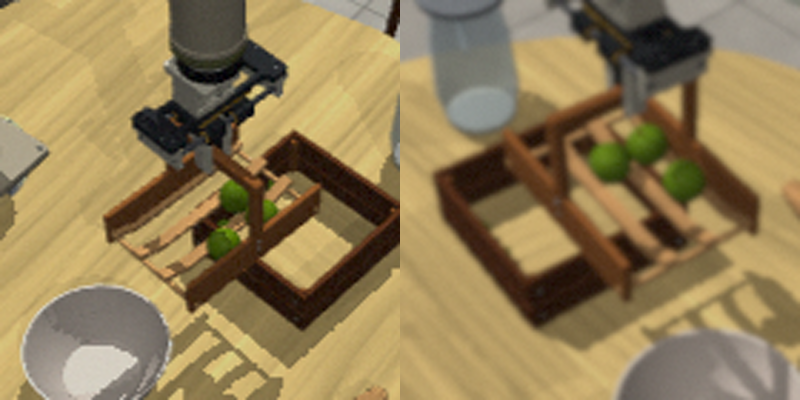

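```bash
python3 - <<'E'
from h import *
from plant import monitor
from scipy.optimize import least_squares
np.set_printoptions(precision=4,suppress=True)
CAM["w"]=(290.77838169589154,255.73015808864258,192.2329489911798,[-2.19071173,-1.90035375,-0.2840672],[-0.10834548,-0.55426217,0.34024474])
th=np.linspace(0,2*np.pi,181)
def bb(n,p):
    P=np.c_[p[0]+.104*np.cos(th),p[1]+.104*np.sin(th),0*th+.078]; q=proj(n,P); return np.array([q[:,0].min(),q[:,0].max(),q[:,1].min(),q[:,1].max()])
f=least_squares(lambda p:(bb("w",p)-[38,187,58,208])[[0,2,3]],[.455,-.165]); print(f.x,f.fun)
s=monitor.read_state();M=R.from_rotvec(s["orientation"]);m=M.as_matrix();print(m)
B=np.r_[.458,-.162,0] if 0 else np.r_[f.x,0]
xs=m[:,2]; P=B+.098*xs-.018*m[:,0]; P[2]=.285; print(P,to(s["tool_pos"],s["orientation"],P)[0])
E
```

```text
[ 0.4602 -0.1566] [-0.0006 -0.3942  0.5334]
[[ 0.9895 -0.003   0.1447]
 [-0.1447 -0.0005  0.9895]
 [-0.0029 -1.     -0.0009]]
[ 0.4566 -0.057   0.285 ] [-51.868   46.0901 -99.7028]
```

```bash
python3 -m inch '[[[-4,4,-10,0,0,0],[-10,8,-20,0,0,0],[-12,10,-22,0,0,0],[-12,10,-22,0,0,0],[-10,9,-18,0,0,0],[-4,5,-8,0,0,0],[0,0,0,0,0,0]]]'
python3 -m inch '[[[0,0,0,0.03,0,0],[0,0,0,0.06,0,0],[0,0,0,0.08,0,0],[0,0,0,0.08,0,0],[0,0,0,0.06,0,0],[0,0,0,0.03,0,0],[0,0,0,0,0,0]]]'
python3 - <<'E'
from plant import monitor,optics
import cv2,numpy as np
s=monitor.read_state();print(s["q"],s["force"],s["wrist_torque"])
c=optics.read_camera("wrist");cv2.imwrite("pics/w8.png",c["image"])
a=optics.read_camera("scene")["image"];b=optics.read_camera("side")["image"]
cv2.imwrite("pics/s8.png",np.hstack([cv2.resize(a[110:250,150:290],(400,400),interpolation=2),cv2.resize(b[150:310,165:325],(400,400),interpolation=2)]))
E
```

```text
t: 11.68
tool_pos: [0.4576, -0.055, 0.2864]
orientation: [-1.568, 0.112, -0.111]
force: [0.2, 0.3, -5.7]
opening: 0.0158
t: 12.55
tool_pos: [0.4581, -0.0556, 0.287]
orientation: [-1.229, 0.088, -0.124]
force: [0.2, -0.5, -6.8]
opening: 0.0155
[-0.49077357 -0.22644754  1.76272078  0.32219156  1.71766274 -1.8895786 ] [ 0.24136151 -0.51344991 -6.76213365] [-0.73135372  0.10158449 -0.05454396]
```

View pics/w8.png

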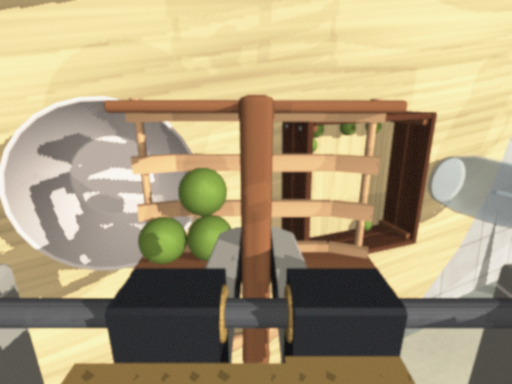

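View pics/s8.png

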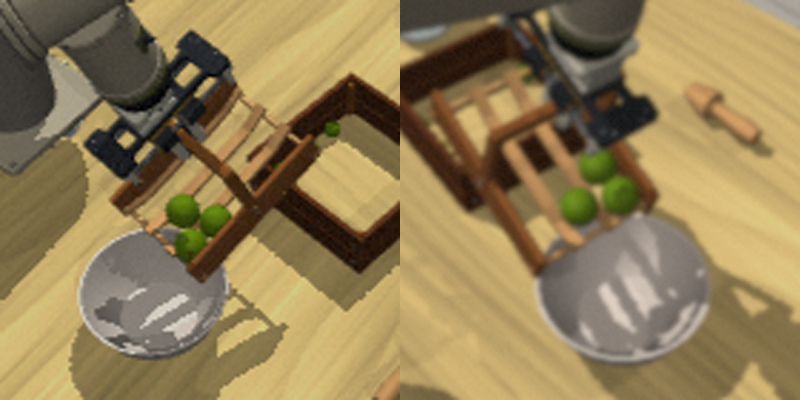

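```bash
python3 -m inch '[[[0,-2,-4.5,0.045,0,0],[0,-2.2,-4.5,0.055,0,0],[0,-2.5,-4.3,0.06,0,0],[0,-2.6,-4.3,0.06,0,0]]]'
python3 -m inch '[[[0,-3.8,-5.8,0.045,0,0],[0,-4.1,-5.6,0.045,0,0],[0,-4.4,-5.4,0.045,0,0],[0,-4.6,-5.3,0.045,0,0],[0,-4.8,-5.1,0.045,0,0],[0,0,0,0.02,0,0]]]'
python3 - <<'E'
from plant import monitor,optics
import cv2,numpy as np
s=monitor.read_state();print(s["q"],s["force"],s["wrist_torque"])
a=optics.read_camera("scene")["image"];b=optics.read_camera("side")["image"]
cv2.imwrite("pics/s9.png",np.hstack([cv2.resize(a[110:250,150:290],(400,400),interpolation=2),cv2.resize(b[150:310,165:325],(400,400),interpolation=2)]))
E
```

```text
t: 13.2
tool_pos: [0.4555, -0.0748, 0.2889]
orientation: [-1.009, 0.07, -0.129]
force: [0.1, 0.2, -5.6]
opening: 0.0155
t: 13.95
tool_pos: [0.4502, -0.1101, 0.2888]
orientation: [-0.762, 0.055, -0.136]
force: [-0.2, 0.2, -4.3]
opening: 0.0158
[-0.82914933  0.04412487  1.67480581  0.63919003  1.9294911  -2.18472292] [-0.17164008  0.20929657 -4.313551  ] [-1.20816203  0.20282654 -0.00928699]
```

View pics/s9.png

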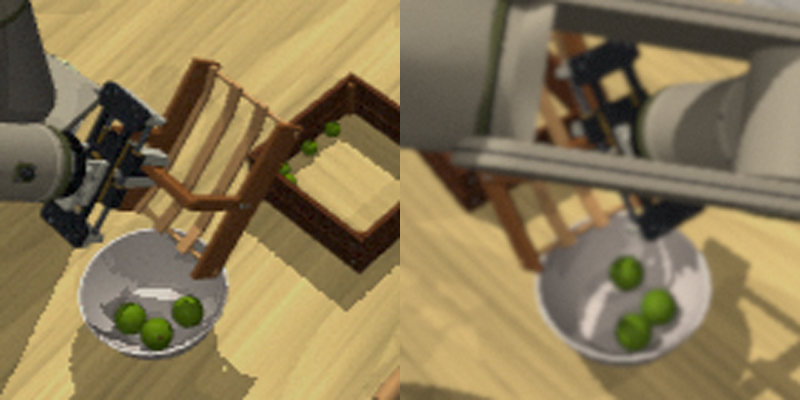

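```bash
python3 -m inch '[[[0,0,15,0,0,0],[0,0,20,-0.03,0,0],[0,0,20,-0.08,0,0],[0,0,10,-0.12,0,0],[0,0,0,-0.14,0,0],[0,0,0,-0.14,0,0],[0,0,0,-0.12,0,0],[0,0,0,-0.08,0,0]]]'
python3 - <<'E'
from h import *
from plant import monitor
np.set_printoptions(precision=4,suppress=True)
s=monitor.read_state();M=R.from_rotvec(s["orientation"]); print(s["tool_pos"],s["q"])
Rt=down(-.1425); P=np.r_[s["tool_pos"][:2],.32]
print(to(s["tool_pos"],s["orientation"],P,Rt))
print("then",to(P,Rt.as_rotvec(),[.5465,.195,.2355])[0])
E
```

```text
t: 15.05
tool_pos: [0.4568, -0.0615, 0.337]
orientation: [-1.476, 0.1, -0.116]
force: [-0.2, -0.3, -5.0]
opening: 0.0157
[ 0.4568 -0.0615  0.337 ] [-0.3196 -0.2691  1.6734  0.0935  1.7497 -1.7349]
(array([-0.0594, 16.9249, -1.5773]), array([-0.0929,  0.0031,  0.0034]))
then [ 52.378   84.5    266.5908]
```

```bash
python3 -m inch '[[[0,0,10,-0.06,0,0],[6,0,30,-0.033,0,0],[9,0,45,0,0,0],[9,5,45,0,0,0],[9,5,45,0,0,0],[9,6,45,0,0,0],[8,4,32,0,0,0],[2,0,13,0,0,0]]]'
python3 -m inch '[[[0,0,0,0,0,0],[0,0,0,0,0,0]]]'
python3 - <<'E'
from h import *
from plant import monitor,optics
np.set_printoptions(precision=4,suppress=True)
c=optics.read_camera("wrist");cv2.imwrite("pics/w10.png",c["image"]);print(c["rvec"],c["tvec"])
s=monitor.read_state(); print(s["tool_pos"],R.from_rotvec(s["orientation"]).as_matrix(),s["wrist_torque"])
a=optics.read_camera("scene")["image"];b=optics.read_camera("side")["image"]
cv2.imwrite("pics/s10.png",np.hstack([cv2.resize(a[70:250,170:350],(400,400),interpolation=2),cv2.resize(b[120:310,135:325],(400,400),interpolation=2)]))
E
```

```text
t: 16.05
tool_pos: [0.5446, 0.1945, 0.3176]
orientation: [-1.565, 0.11, -0.108]
force: [-0.5, -0.7, -4.2]
opening: 0.0155
t: 16.3
tool_pos: [0.5454, 0.1908, 0.318]
orientation: [-1.566, 0.111, -0.112]
force: [-0.5, -0.5, -4.2]
opening: 0.0151
[-2.1899 -1.8989 -0.2908] [-0.2674 -0.5518  0.3256]
[0.5455 0.1906 0.318 ] [[ 0.9898  0.0009  0.1422]
 [-0.1422  0.002   0.9898]
 [ 0.0006 -1.      0.0022]] [ 0.0135 -0.0072 -0.0233]
```

View pics/w10.png

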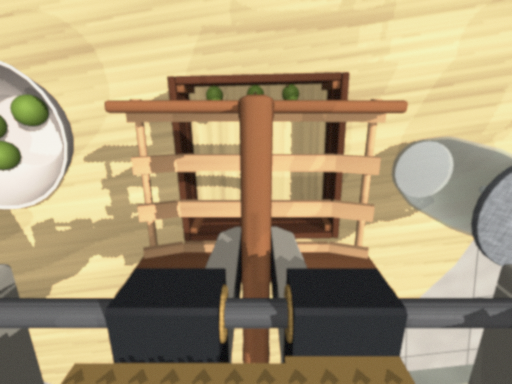

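View pics/s10.png

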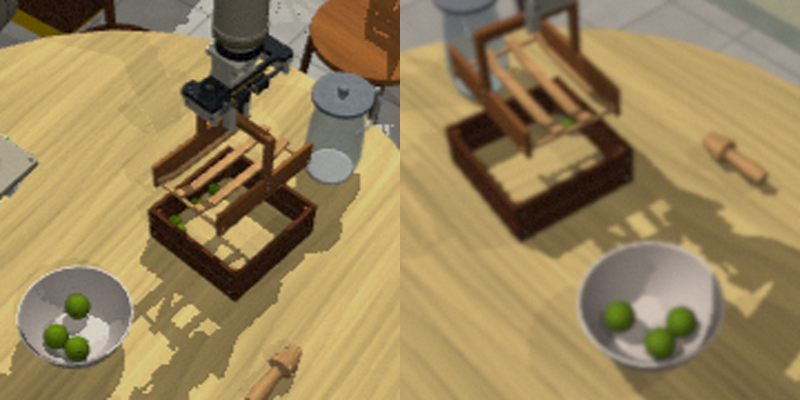

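```bash
python3 - <<'E'
from h import *
np.set_printoptions(precision=4,suppress=True)
CAM["w"]=(290.77838169589154,255.73015808864258,192.2329489911798,[-2.1899,-1.8989,-.2908],[-.2674,-.5518,.3256])
a,b=[atz("w",uv,.085) for uv in ((168,77),(349,73))]; d=(b-a)/np.linalg.norm(b-a); print(a,b,np.degrees(np.arctan2(d[1],d[0])),(a+b)/2+.115*np.array([d[1],-d[0],0]))
E
python3 -m inch '[[[0,15,1,0,0,0],[0,30,2,0,0,0],[0,27,1,0,0,0],[0,12,0,0,0,0],[0,6,0,0,0,0],[0,2,0,0,0,0],[0,0,0,0,0,0]]]'
```

```text
[0.4187 0.0992 0.085 ] [0.4461 0.3239 0.085 ] 83.0425760326835 [0.5465 0.1976 0.085 ]
t: 17.32
tool_pos: [0.5468, 0.1956, 0.2263]
orientation: [-1.565, 0.11, -0.113]
force: [-0.5, 0.2, -4.3]
opening: 0.0157
```

```bash
python3 -m inch '[[[0,2,1,0,0,0],[0,2,0,0,0,0],[0,2,0,0,0,0],[0,0,0,0,0,0]]]'; python3 -m inch '[[[0,1,0,0,0,0],[0,0,0,0,0,0]]]'
```

```text
t: 17.82
tool_pos: [0.5465, 0.1966, 0.2194]
orientation: [-1.566, 0.111, -0.112]
force: [0.0, 0.3, -3.8]
opening: 0.0156
t: 18.08
tool_pos: [0.5466, 0.1967, 0.2193]
orientation: [-1.565, 0.11, -0.112]
force: [-3.2, 0.6, 4.2]
opening: 0.0157
```

Contact made; release, retreat upward and check.

```bash
python3 -m inch '[[[0,0,0,0,0,0],[0,0,0,0,0,0],[0,0,0,0,0,0],[0,0,0,0,0,0]]]' 50; python3 -m inch '[[[0,-10,0,0,0,0],[0,-30,0,0,0,0],[0,-45,0,0,0,0],[0,-45,0,0,0,0],[0,-30,0,0,0,0],[0,0,0,0,0,0],[0,0,0,0,0,0]]]'
python3 - <<'E'
from h import *
from plant import monitor,optics
c=optics.read_camera("wrist");cv2.imwrite("pics/w11.png",c["image"])
a=optics.read_camera("scene")["image"];b=optics.read_camera("side")["image"]
cv2.imwrite("pics/s11.png",np.hstack([cv2.resize(a[70:250,170:350],(400,400),interpolation=2),cv2.resize(b[120:310,135:325],(400,400),interpolation=2)]))
cv2.imwrite("pics/sc11.png",a)
E
```

```text
t: 18.58
tool_pos: [0.5464, 0.1965, 0.2182]
orientation: [-1.566, 0.111, -0.111]
force: [-0.9, 0.5, 0.8]
opening: 0.0483
t: 19.45
tool_pos: [0.5462, 0.1962, 0.3775]
orientation: [-1.566, 0.112, -0.111]
force: [0.2, -0.7, -1.7]
opening: 0.0502
```

View pics/w11.png

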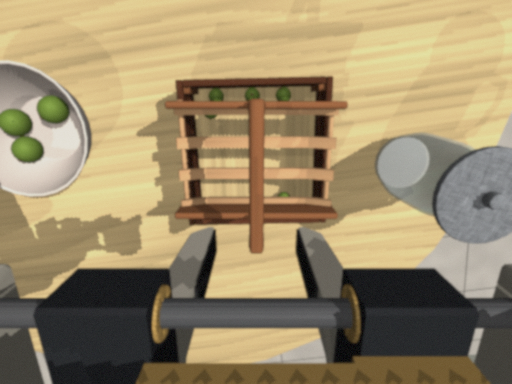

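View pics/s11.png

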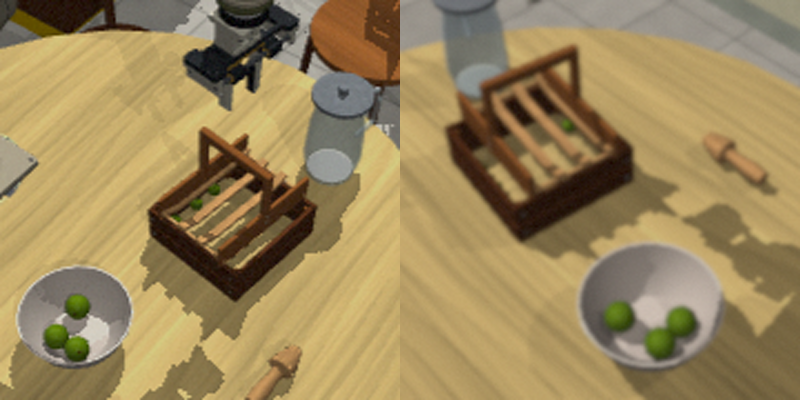

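View pics/sc11.png

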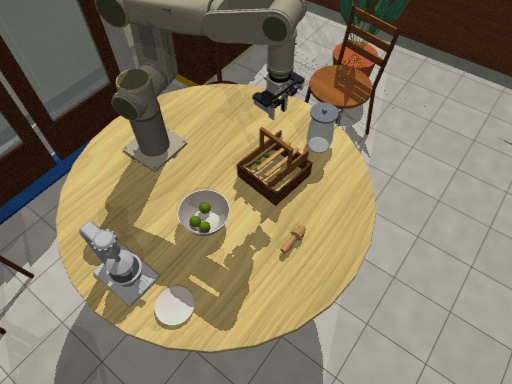

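```bash
python3 -c "
from plant import robot
print(robot.close_job())"
```

```text
the job is handed in; nothing more can be done
None
```

The job is done and handed in at about 19.6 s of the 51 s allowed. All five small limes are in the crate, the three large ones are in the bowl, and the empty sieve is back level on the crate, released.

- **Slip during shaking:** On the first shake the sieve slid about 15 mm along the bail and rolled about 15° in the grip. The large limes rolled to one side but stayed in the sieve. I levelled it, set it down on the crate, and re-gripped at 60 N. I did not shake again because no small limes were left on the slats.
- **Tipping:** I carried the sieve to the bowl and tilted it slowly to about 46°. All three large limes ended up in the bowl.
- **Final checks:** The last wrist picture shows five small limes under the slats, at about (216,95), (252,95), (284,93), (211,113) and (284,197). It also shows three large limes in the bowl and the arm clear above. The pitcher, saucer, reamer and press look unmoved in the scene picture. I checked those by eye only and did not measure them. The highest contact force I read was about 20 N, when I pressed the sieve down to re-grip it.
- **Bowl position:** The camera estimates of the bowl's position disagreed by about 1 cm. The pour had enough margin that this did not matter.

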